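# Turn the practice amp down and click its cover switch

## Task

Check the cover switch on the side of the little cream amp: first turn the black volume knob on top fully down, anticlockwise to its stop, and leave it there. Then, with the gripper shut, push the roller lever under the brass hood down just until you feel the switch click, hold it there for a good second without pushing on towards the end of its travel, let it spring back up and draw clear. Leave the picks, the tone bar and the pick box where they lie.

Things in the scene. Friction and masses are not known exactly. Their poses are not given: they have to be found in the camera images.
- amp: Small cream practice amp fixed on the counter, a box 180 mm (x) x 160 mm (y) x 190 mm high; origin at the centre of its underside, z up. The switch is on its -x side, the brown speaker grille on its -y side, the volume knob in the middle of its top.
- volume_grip (a point): Grip point of the black volume knob: on its vertical axis, 227 mm above the counter. The knob's bar grip is 14 mm thick, 38 mm long and runs along this point's x axis (it turns with the knob); bar from 204 to 234 mm above the counter. Below it lie a 40 mm black disc (196 to 204 mm) and a 64 mm steel washer on the amp's top (190 mm).
- volume (a joint): Volume knob, rad: 0 is fully down (the anticlockwise stop, white pointer towards the black tick on the amp's top at the -x side), growing clockwise seen from above to 2.6; stiff, 0.05 N m of friction, stays where it is left.
- roller_nominal (a point): Mid-height position of the centre of the orange roller (14 mm in diameter, 14 mm wide along y) on the switch lever. The switch is clamped somewhere in vertical slots: the real roller at rest sits straight above or below this point by up to 6 mm, not measured. x points into the amp, whose side is 68 mm away; y along that side; z up. The 43 mm lever runs from the roller to +x.
- tone_bar: Bystander: chrome steel tone bar, a rod 19 mm thick and 83 mm long lying on the counter; leave alone.
- pick_box: Bystander: shut walnut pick box 72 x 52 x 38 mm; origin at the centre of its underside; leave alone.
- thumb_pick: Bystander: nickel thumb pick, a 19 mm ring body 14 mm high with a 3 mm thick blade; leave alone.
- horn_pick: Bystander: amber horn pick, 24 x 20 x 4 mm, flat on the counter; leave alone.
- plate: Brass plate on the amp's -x side, 60 mm wide, with the hood over the roller; origin on the amp's side at counter level, axes as the amp's. Hood 44 mm wide (y), 5 mm thick, underside 182 mm above the counter, reaching to x = -82 mm, 14 mm past the roller: a vertical tool cannot get at the roller, one leaning 25 to 45 degrees, fingers pointing down and to +x, can.
- snap (a joint): The switch's snap rocker, rad: 0 before the click, 0.058 once clicked over. The push on the roller climbs from 1.5 N to 7 to 8.5 N after about 4 mm of roller travel; there the rocker snaps over and the push drops at once by 2 N or more, then climbs again by 1.4 N a mm. It snaps back when the lever is let go.
- leaf (a joint): Bend of the sprung lever leaf that carries the roller, rad: 0 at rest, grows as the roller is pressed down. Roller travel is 43 mm x (leaf + snap). It reads about 0.09 just before the click and falls back to 0.04 to 0.07 at the click; beyond 0.15 (about 9 mm of roller travel, 11 N) is overtravel and damages the switch; hard stop 0.19. Springs back when let go.
There are look-alikes about, which are no part of the job. Of the things like the amp, leave any that is blue; of the rest the larger one is meant.

How it is judged:
By the outcome, as a careful person would: the job done as asked, in the order asked, and still so for the second after the job is handed in, with the robot touching nothing.
It also fails if it takes over 48 s, if anything falls off the work surface, if the arm or the gripper's body presses on something with over 40 N, if the wrist force passes 120 N, or if a joint passes its speed limit or range.

## Robot

A 6-joint arm with a two-finger parallel gripper is mounted at the origin on the work surface. World frame = base frame: x ahead of the robot, y to its left, z up, the work surface at z = 0. Lengths are in mm, angles in degrees, forces in N, time in s.
With the tool pointing down it reaches from about 375 to 925 mm from the base axis. Payload 5.7 kg.
Tool frame: the origin (TCP) lies at the very end of the fingers, on their centre line; the grasp point (between the pads) lies 19 mm behind it (bot.tcp_to_grasp is the distance from the TCP to the grasp point, in mm); z points along the fingers, y is the line along which they close (so a half turn about z gives the same grasp; the last joint's range is limited). The gripper opens to 85 mm and grips with 20 to 120 N. Pads are 22 mm wide; open, the fingers measure 114 mm over their backs; the gripper's body (76 mm by 85 mm) begins 54 mm behind the grasp point. The pads swing forward as they close: fully open they stand 13 mm farther back than shut.
Start: joints at [66.343, 20.558, 86.54, -0, 72.909, -6.595], TCP at [176.043, 573.561, 231.267] pointing down, gripper open.
Joint ranges: [-170.27, 170.27], [-57.76, 135], [12.27, 136.19], [-55.21, 235.2], [11.17, 155.16], [-170.74, 170.74]. Speed limits (degrees/s): [136.94, 136.94, 180, 180, 180, 180].

## Interface

Orientations are given as a 3x3 rotation matrix whose columns are the frame's x, y, z axes.
In Python, from rig import observe, eyes, order, bot gives the robot as it stands. The module is installed in compiled form; this text tells all that it offers.
- The arm moves only by the tool carry_out, never from a script. Its argument "rows" is a list of rows, each a list of 3 entries, a list of its own where there are three numbers: the shift along the tool's x, y, z in mm, then the turn, a rotation vector about the tool's x, y, z in rad, then the opening, from -1 (shut) to 1 (fully open), so that 0 is half open. A call has 1 to 12 rows; each row is the pose to reach, as a shift and turn from the pose commanded when the call began, along the tool's axes at that moment; what a row does not reach only later rows make up. A row lasts 1/8 s, in which the tool goes at most 62.5 mm and 10.7 degrees, less where a joint would pass 70% of its speed; a pose out of reach is approached as far as the arm can. A call with a gripper value outside its range is refused whole. The fingers move at their own pace and stop on an object; the grip force is fixed at half the most. Time passes only in rows, so rows that repeat a pose let the fingers close. It gives the time, the measured TCP pose, the force, the opening and the grip force at its end, in the units of the state.
- observe(): the state, without advancing time (a new reading comes with each control period).
- eyes.camera(name): name is "side" or "top" or "wrist"; returns the picture (480x640x3 uint8, red, green, blue); there is no depth.
- eyes.calibration(name): a dict with "mtx" (3x3 intrinsics, pixels), "origin" and "orientation" of the camera in the world; the wrist camera has in their place "hand_eye" (4x4, takes a point from camera to tool coordinates, whose origin is the TCP and whose axes are the flange's). Camera axes: x right, y down, z forward; pixel columns grow to the right and rows downward; lengths in mm; the calibration is good to about 2 mm. A picture is of the moment at which its call begins: read the wrist's pose just before it. calibration takes no time and is no camera call.
- order.close_job(): hands the job in; it is judged then, once.
The state is a dict: "t": time; "q": joint angles; "qvel": joint speeds; "effort": joint torques, N m; "ee_pos": TCP position; "tool_rot": TCP orientation; "wrist_force": force on the tool from outside, world axes, zero at the start; "ft_torque": the same for the moment, N m; "gripper_width": finger opening in mm; "finger_force": force on a finger pad.
Only numpy, scipy, OpenCV 4.12 (cv2) and the standard library are available. Lean on these libraries where they do the work, as an engineer would, in place of code of your own. Each camera call takes 0.05 s, during which the arm holds its last target. There are 200 camera calls.

## Working session

There is one attempt and no reset: what is moved stays moved. The work goes in short steps, Python scripts to look and compute and a tool call to move; the robot and the scene stay as the last step left them, time stands still between calls to the robot, and variables do not carry over. Pictures are saved under pics/ and viewed, at most 10 in all, crops included, and the job is handed in when it is done.

Besides the shell and the picture viewer there is one more tool, called after "Emit:" as name(argument=value, ...) on one line, values as JSON. carry_out: Moves the arm, as the interface text tells. Its arguments: {"type":"object","properties":{"rows":{"type":"array"}},"required":["rows"]}

```bash
mkdir -p pics; python3 - <<'E'
from rig import observe, eyes
import cv2,numpy as np
np.set_printoptions(precision=3,suppress=True)
for n in("side","top"):
    im=eyes.camera(n); cv2.imwrite(f"pics/{n}0.png",im[:,:,::-1]); print(n,eyes.calibration(n))
s=observe();print(s)
print(eyes.calibration("wrist"))
E
```

```text
side {'mtx': array([[576.67 ,   0.   , 318.745],
       [  0.   , 576.67 , 246.654],
       [  0.   ,   0.   ,   1.   ]]), 'origin': array([ 203.143,  109.131, 1117.33 ]), 'orientation': array([[ 0.147, -0.941,  0.306],
       [-0.989, -0.14 ,  0.045],
       [ 0.001, -0.309, -0.951]])}
top {'mtx': array([[487.121,   0.   , 324.29 ],
       [  0.   , 487.121, 246.693],
       [  0.   ,   0.   ,   1.   ]]), 'origin': array([ 393.431,  138.692, 1071.302]), 'orientation': array([[-0.012, -0.991,  0.134],
       [-1.   ,  0.012,  0.004],
       [-0.005, -0.134, -0.991]])}
{'t': 0.1, 'q': array([66.343, 20.593, 86.594,  0.001, 72.91 , -6.594]), 'qvel': array([-0.047, -0.116, -0.204,  0.047,  0.064,  0.066]), 'effort': array([  0.   , -52.865, -27.935,  -0.   ,   0.005,   0.   ]), 'ee_pos': array([175.795, 573.003, 230.542]), 'tool_rot': array([[-0.956,  0.293, -0.001],
       [ 0.293,  0.956, -0.002],
       [ 0.   , -0.002, -1.   ]]), 'wrist_force': array([-0.252,  0.521,  0.621]), 'ft_torque': array([-0.002,  0.048, -0.007]), 'finger_force': 0.0, 'gripper_width': 85.46598021964839}
{'mtx': array([[399.56 ,   0.   , 318.563],
       [  0.   , 399.56 , 240.726],
       [  0.   ,   0.   ,   1.   ]]), 'hand_eye': array([[   0.   ,   -0.965,   -0.262,   66.23 ],
       [   1.   ,    0.   ,    0.   ,    0.656],
       [  -0.   ,   -0.262,    0.965, -143.096],
       [   0.   ,    0.   ,    0.   ,    1.   ]])}
```

View pics/side0.png

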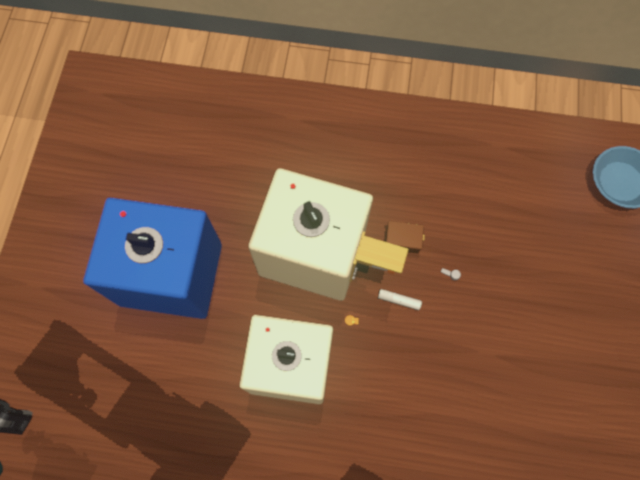

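View pics/top0.png

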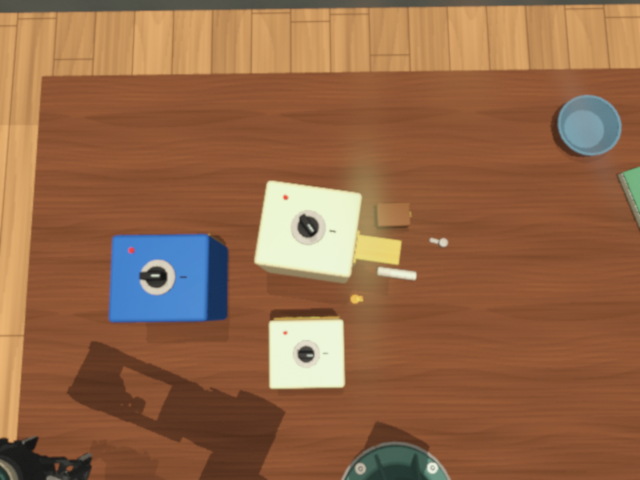

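The larger cream amp is at about (308,228) in the top view and (311,220) in the side view. Its hood points to the right in the image (world -y), and the tick is at (333,231). The knob pointer looks turned well away from the tick, so I'll zoom in and measure.

```bash
cat > h.py <<'E'
import numpy as np,cv2
from rig import observe,eyes,bot
np.set_printoptions(precision=3,suppress=True)
def ray(n,p,cal=None):
    c=eyes.calibration(n); d=np.linalg.inv(c["mtx"])@[p[0],p[1],1.]
    return np.array(c["origin"]),np.array(c["orientation"])@d
def plane(n,p,z):
    o,d=ray(n,p); return o+d*(z-o[2])/d[2]
def proj(n,X):
    c=eyes.calibration(n); v=c["orientation"].T@(np.array(X)-c["origin"]); v=c["mtx"]@v; return v[:2]/v[2]
E
python3 - <<'E'
from h import *
a=cv2.imread("pics/top0.png");b=cv2.imread("pics/side0.png")
for n,im,box in(("top",a,(240,170,130,120)),("side",b,(240,160,140,140))):
    x,y,w,h=box; c=im[y:y+h,x:x+w].astype(int)
    m=((c.min(2)>150)&(c[:,:,1]>225)).astype(np.uint8)
    cs,_=cv2.findContours(m,0,2); k=max(cs,key=cv2.contourArea)
    r=cv2.minAreaRect(k); ap=cv2.approxPolyDP(cv2.convexHull(k),5,True)[:,0]+[x,y]
    print(n,ap.tolist()); P=np.array([plane(n,p,190)[:2] for p in ap]); print(P, P.mean(0), np.linalg.norm(P-np.roll(P,-1,0),axis=1))
A=cv2.resize(a[175:285,250:410],(800,550),interpolation=2)
B=cv2.resize(b[165:300,240:420],(800,600),interpolation=2)
cv2.imwrite("pics/z.png",cv2.resize(np.vstack([A[:, :],B]),(556,800))[:, :]) 
cv2.imwrite("pics/zz.png",np.hstack([cv2.resize(A,(400,275)),cv2.resize(B,(400,300))[:275]]))
cv2.imwrite("pics/knob.png",np.hstack([cv2.resize(a[205:250,283:343],(400,300),interpolation=2),cv2.resize(b[197:242,285:345],(400,300),interpolation=2)]))
E
```

```text
top [[269, 182], [359, 195], [347, 275], [256, 261]]
[[635.319 243.249]
 [608.395  76.434]
 [460.378 101.309]
 [487.887 266.402]] [547.995 171.848] [168.974 150.093 167.369 149.239]
side [[278, 171], [369, 197], [345, 273], [252, 245]]
[[629.393 244.428]
 [603.812  79.495]
 [461.896 102.521]
 [487.33  264.718]] [545.608 172.791] [166.905 143.771 164.178 143.505]
```

View pics/knob.png

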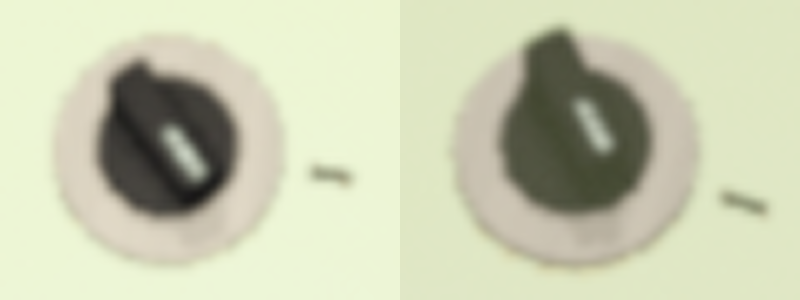

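```bash
python3 - <<'E'
from h import *
for n,f in(("top","top0"),("side","side0")):
    im=cv2.imread(f"pics/{f}.png").astype(int)
    c={"top":(308,227),"side":(311,219)}[n]
    g=im[c[1]-22:c[1]+23,c[0]-22:c[0]+23]
    m=((g[:,:,0]>g[:,:,2]*.0)&(g.max(2)-g.min(2)<30)&(g.max(2)<225)).astype(np.uint8)
    cs,_=cv2.findContours(m,0,2);k=max(cs,key=cv2.contourArea)
    (u,v),(p,q),a=cv2.fitEllipse(cv2.convexHull(k)); u+=c[0]-22;v+=c[1]-22
    P=plane(n,(u,v),191); print(n,(u,v),p,q,P, "diam",p*np.linalg.norm(plane(n,(u+1,v),191)-P),q*np.linalg.norm(plane(n,(u+1,v),191)-P))
# pointer pts (crop px /6.667 + offset)
for n,A,off in(("top",[(168,130),(203,178)],(283,205)),("side",[(180,102),(205,150)],(285,197))):
    W=[plane(n,np.array(x)/6.667+off,234)[:2] for x in A]; d=W[1]-W[0]; print(n,W,np.degrees(np.arctan2(d[1],d[0])))
s=observe()
print(s["ee_pos"],np.degrees(np.arctan2(s["tool_rot"][1,0],s["tool_rot"][0,0])))
E
```

```text
top (307.8663673400879, 227.16883659362793) 34.00516128540039 34.66780090332031 [548.982 171.519 191.   ] diam 62.37228887009414 63.58770288677209
side (310.96069145202637, 218.909761428833) 34.451873779296875 37.103416442871094 [548.296 173.115 191.   ] diam 59.10751784169511 63.65664937222482
top [array([546.105, 169.301]), array([533.255, 160.248])] -144.8338565488485
side [array([543.987, 170.214]), array([532.413, 162.245])] -145.44964089990953
[175.795 573.003 230.542] 162.93681096630598
```

Emit:
carry_out(rows=[[[0,0,-60],[0,0,0.18],1],[[-50,-30,-110],[0,0,0.36],1],[[-100,-60,-110],[0,0,0.54],1],[[-150,-88,-110],[0,0,0.72],1],[[-200,-116,-110],[0,0,0.9],1],[[-250,-145,-110],[0,0,1.08],1],[[-300,-174,-110],[0,0,1.26],1],[[-350,-203,-110],[0,0,1.44],1],[[-400,-232,-110],[0,0,1.62],1],[[-450,-260,-110],[0,0,1.8],1],[[-474,-274,-110],[0,0,1.98],1],[[-474,-274,-110],[0,0,2.16],1]])

```text
t: 1.6
ee_pos: [550.1, 170.4, 340.5]
tool_rot: [[0.781, 0.625, -0.001], [0.625, -0.781, -0.001], [-0.001, 0.0, -1.0]]
wrist_force: [-1.7, 1.2, 0.6]
gripper_width: 85.4
finger_force: 0.0
```

```bash
cat >> h.py <<'E'
def wcam(name):
    s=observe(); im=eyes.camera("wrist"); cv2.imwrite(f"pics/{name}.png",im[:,:,::-1])
    np.savez(f"pics/{name}.npz",p=s["ee_pos"],R=s["tool_rot"]); return im
def wray(name,p):
    d=np.load(f"pics/{name}.npz"); c=eyes.calibration("wrist"); H=np.array(c["hand_eye"])
    v=np.linalg.inv(c["mtx"])@[p[0],p[1],1.]
    return d["R"]@H[:3,3]+d["p"], d["R"]@H[:3,:3]@v
def wplane(name,p,z):
    o,v=wray(name,p); return o+v*(z-o[2])/v[2]
E
python3 - <<'E'
from h import *
wcam("w1"); s=observe(); print(s["ee_pos"],s["tool_rot"],s["q"],s["t"])
E
```

```text
[549.304 171.251 340.488] [[ 0.785  0.62  -0.001]
 [ 0.62  -0.785 -0.   ]
 [-0.001 -0.001 -1.   ]] [10.444 14.056 80.476 -0.01  85.552 62.143] 1.65
```

View pics/w1.png

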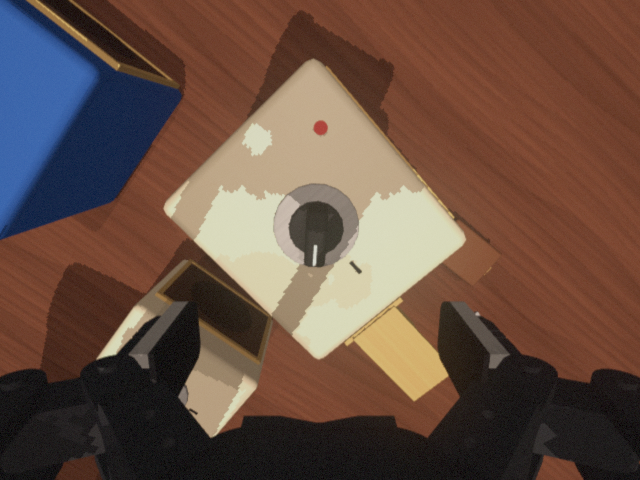

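Seen from above: washer centre at about (316,224), pointer along the tool x axis at (315,255), tick at (356,267), amp top corners near (313,60), (465,240), (318,358) and (165,208), hood at (400,350).

```bash
python3 - <<'E'
from h import *
C=[wplane("w1",p,190)[:2] for p in((313,60),(465,240),(318,358),(165,208))]
C=np.array(C);print(C,C.mean(0))
e=C[1]-C[0];e2=C[2]-C[3];print([np.degrees(np.arctan2(*v[::-1])) for v in(C[3]-C[2],C[0]-C[1],C[0]-C[3],C[1]-C[2])],[np.linalg.norm(v) for v in (C[3]-C[2],C[0]-C[3])])
print("washer",wplane("w1",(316,224),191),"tick",wplane("w1",(356,267),190))
g=cv2.cvtColor(cv2.imread("pics/w1.png"),cv2.COLOR_BGR2GRAY)[235:275,300:330]
ys,xs=np.where(g>150);print(len(xs)); W=np.array([wplane("w1",(x+300,y+235),234)[:2] for x,y in zip(xs,ys)])
l=cv2.fitLine(W.astype(np.float32),2,0,.01,.01).ravel();print(l,np.degrees(np.arctan2(l[1],l[0])),W.min(0),W.max(0))
h=[wplane("w1",p,187)[:2] for p in((357,342),(414,401),(402,305),(452,374))];print("hood",h)
s=observe();print(s["ee_pos"],s["tool_rot"])
E
```

```text
[[636.34  244.769]
 [609.651  75.851]
 [460.687  99.962]
 [487.812 267.586]] [548.623 172.042]
[np.float64(80.80821429084672), np.float64(81.0214569458688), np.float64(-8.733165482852694), np.float64(-9.193837793524862)] [np.float64(169.80414338079086), np.float64(150.27109930201834)]
washer [548.734 172.292 191.   ] tick [541.216 126.632 190.   ]
133
[  0.051   0.999 536.376 166.526] 87.086105 [526.754 150.32 ] [545.681 175.103]
hood [array([491.027,  82.958]), array([478.376,   7.92 ]), array([539.019,  76.072]), array([518.202,   0.752])]
[549.304 171.251 340.488] [[ 0.785  0.62  -0.001]
 [ 0.62  -0.785 -0.   ]
 [-0.001 -0.001 -1.   ]]
```

Emit:
carry_out(rows=[[[0,0,45],[0,0,0.05],0.1],[[0,0,90],[0,0,0.05],0.1],[[0,0,120],[0,0,0.05],0.1],[[0,0,132],[0,0,0.05],0.1],[[0,0,132],[0,0,0.05],0.1],[[0,0,132],[0,0,0.05],-1],[[0,0,132],[0,0,0.05],-1],[[0,0,132],[0,0,0.05],-1],[[0,0,132],[0,0,0.05],-1],[[0,0,132],[0,0,0.05],-1]])

```text
t: 2.9
ee_pos: [549.9, 172.7, 210.9]
tool_rot: [[0.806, 0.592, 0.003], [0.592, -0.806, 0.0], [0.003, 0.001, -1.0]]
wrist_force: [-0.5, -0.3, 6.4]
gripper_width: 13.1
finger_force: 58.9
```

```bash
python3 - <<'E'
from h import *
s=observe();print(s)
E
```

```text
{'t': 2.9, 'q': array([10.574, 19.633, 91.101, -0.01 , 69.097, 64.255]), 'qvel': array([ 0.088, -0.043,  0.068, -0.026,  0.083, -0.032]), 'effort': array([  0.062, -47.083, -24.874,   0.089,  -0.236,   0.05 ]), 'ee_pos': array([549.874, 172.68 , 210.94 ]), 'tool_rot': array([[ 0.806,  0.592,  0.003],
       [ 0.592, -0.806,  0.   ],
       [ 0.003,  0.001, -1.   ]]), 'wrist_force': array([-0.464, -0.313,  6.379]), 'ft_torque': array([-0.046,  0.145, -0.006]), 'finger_force': 58.86664867401123, 'gripper_width': 13.060435701345469}
```

Emit:
carry_out(rows=[[[0,0,0],[0,0,-0.12],-1],[[0,0,0],[0,0,-0.24],-1],[[0,0,0],[0,0,-0.36],-1],[[0,0,0],[0,0,-0.48],-1],[[0,0,0],[0,0,-0.6],-1],[[0,0,0],[0,0,-0.69],-1],[[0,0,0],[0,0,-0.73],-1],[[0,0,0],[0,0,-0.73],-1]])

```text
t: 3.9
ee_pos: [548.4, 173.6, 210.9]
tool_rot: [[0.205, 0.979, 0.0], [0.979, -0.205, 0.002], [0.002, -0.0, -1.0]]
wrist_force: [-5.6, 2.9, 8.8]
gripper_width: 13.0
finger_force: 59.3
```

```bash
cat >> h.py <<'E'
def st():
    s=observe();R=s["tool_rot"];print(s["t"],s["ee_pos"],"yaw",np.degrees(np.arctan2(R[1,0],R[0,0])),"F",s["wrist_force"],"T",s["ft_torque"],"q",s["q"],s["gripper_width"]);print(R)
E
python3 -c "from h import *;st()"
```

```text
3.9 [548.433 173.602 210.906] yaw 78.17384988486897 F [-5.565  2.903  8.839] T [ 0.443  0.76  -0.024] q [10.617 19.606 91.148  0.112 69.205 22.403] 13.019351728746528
[[ 0.205  0.979  0.   ]
 [ 0.979 -0.205  0.002]
 [ 0.002 -0.    -1.   ]]
```

Emit:
carry_out(rows=[[[0,0,0],[0,0,-0.03],-1],[[0,0,0],[0,0,-0.05],-1],[[0,0,0],[0,0,-0.07],-1],[[0,0,0],[0,0,-0.07],-1]])

```text
t: 4.4
ee_pos: [548.3, 173.6, 210.9]
tool_rot: [[0.137, 0.991, 0.0], [0.991, -0.137, 0.002], [0.002, -0.0, -1.0]]
wrist_force: [-5.3, 3.2, 9.3]
gripper_width: 13.1
finger_force: 60.1
```

```bash
python3 -c "from h import *;st()"
```

```text
4.4 [548.296 173.628 210.906] yaw 82.11643983335004 F [-5.26   3.213  9.315] T [ 0.426  0.778 -0.41 ] q [10.613 19.603 91.152  0.127 69.218 18.452] 13.148373900082678
[[ 0.137  0.991  0.   ]
 [ 0.991 -0.137  0.002]
 [ 0.002 -0.    -1.   ]]
```

Emit:
carry_out(rows=[[[0,0,0],[0,0,0],0.1],[[0,0,0],[0,0,0],0.1],[[0,0,-50],[0,0,0],0.1],[[0,0,-110],[0,0,0],0.1],[[-60,-8,-120],[0,0.17,0],-1],[[-120,-16,-120],[0,0.34,0],-1],[[-180,-21,-120],[0,0.5,0],-1],[[-235,-21,-90],[0,0.66,0],-1],[[-235,-21,-40],[0,0.7,0],-1],[[-235,-21,10],[0,0.7,0],-1],[[-235,-21,60],[0,0.7,0],-1],[[-235,-21,60],[0,0.7,0],-1]])

```text
t: 5.9
ee_pos: [494.0, -56.6, 147.0]
tool_rot: [[0.109, 0.991, 0.084], [0.755, -0.137, 0.641], [0.647, -0.007, -0.763]]
wrist_force: [0.4, -0.2, 0.9]
gripper_width: -0.0
finger_force: 0.0
```

```bash
python3 -c "
from h import *
wcam('w2');st()"
```

```text
5.95 [495.33  -56.958 149.011] yaw 81.97957793142945 F [0.027 0.065 1.001] T [-0.292  0.052  0.008] q [-39.738  28.568 102.544  34.348  75.901 -48.559] 0.004812128113819472
[[ 0.107  0.991  0.086]
 [ 0.756 -0.137  0.64 ]
 [ 0.646 -0.003 -0.763]]
```

View pics/w2.png

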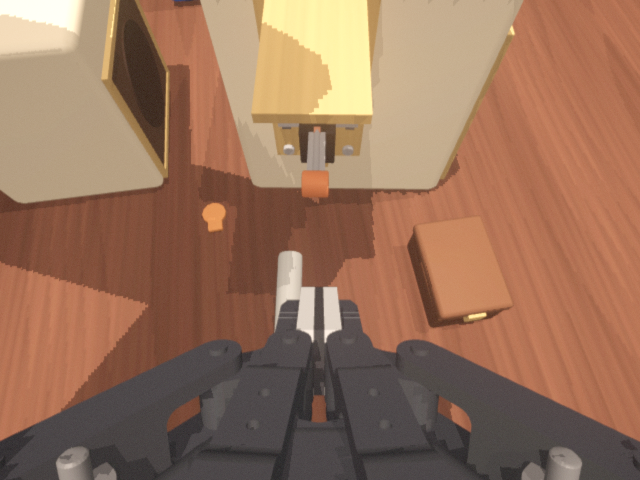

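The view under the hood is clear: orange roller centred at about (316,184) and 27 px wide, hood front lower edge from (258,118) to (371,118), tone bar at (289,275), pick box at (460,270), closed fingertips at (320,310).

```bash
cat >> h.py <<'E'
C0=np.array([548.7,172.2,0]);ang=np.radians(80.95)
AX=np.array([np.cos(ang),np.sin(ang),0]);AY=np.array([-AX[1],AX[0],0])
def amp(P): P=np.asarray(P)-C0; return np.array([P@AX,P@AY,P[2]])
def wampx(name,p,x):
    o,v=wray(name,p);o=amp(o);v=np.array([v@AX,v@AY,v[2]]); return o+v*(x-o[0])/v[0]
E
python3 - <<'E'
from h import *
im=cv2.imread("pics/w2.png"); h=cv2.cvtColor(im,cv2.COLOR_BGR2HSV)
m=np.zeros(h.shape[:2],np.uint8); m[160:205,295:340]=((h[...,0]<14)&(h[...,1]>170)&(h[...,2]>150))[160:205,295:340]
n,_,stt,c=cv2.connectedComponentsWithStats(m); i=1+stt[1:,4].argmax(); print(stt[i],c[i])
x,y,w,hh=stt[i][:4]
print("roller c",wampx("w2",c[i],-158),"box",wampx("w2",(x+w/2,y+hh/2),-158),"L/R",wampx("w2",(x,y+hh/2),-158)[1],wampx("w2",(x+w,y+hh/2),-158)[1])
for p in((258,118),(371,118)): print("hood",wampx("w2",p,-172), amp(wplane("w2",p,182)))
s=observe();R=s["tool_rot"];print("tip amp",amp(s["ee_pos"]),"axes amp",np.array([[R[:,k]@AX,R[:,k]@AY,R[2,k]] for k in range(3)]),s["ee_pos"])
E
```

```text
[302 194   1   1   1] [302. 194.]
roller c [-158.      29.027  108.971] box [-158.      28.772  108.452] L/R 29.05095237758662 28.492626898300763
hood [-172.      41.437  184.421] [-169.815   41.974  182.   ]
hood [-172.      -0.3    185.072] [-169.212   -0.74   182.   ]
tip amp [-234.7     16.66   149.011] axes amp [[ 0.763  0.014  0.646]
 [ 0.021 -1.    -0.003]
 [ 0.646  0.016 -0.763]] [495.33  -56.958 149.011]
```

```bash
python3 - <<'E'
from h import *
for p in((316,184),(302,184),(329.5,184),(316,171),(316,198)): print(wampx("w2",p,-158))
im=cv2.imread("pics/w2.png");print(im[184,292:340:2].tolist());print(im[164:206:2,312].tolist())
E
```

```text
[-158.      21.107  119.227]
[-158.      28.576  119.045]
[-158.      13.922  119.402]
[-158.      20.952  131.124]
[-158.      21.293  104.908]
[[132, 161, 184], [134, 164, 187], [131, 160, 183], [131, 160, 183], [126, 158, 183], [81, 124, 205], [80, 128, 211], [84, 128, 212], [81, 128, 212], [82, 129, 213], [82, 129, 212], [82, 130, 213], [83, 129, 214], [85, 131, 215], [82, 129, 214], [84, 130, 215], [85, 132, 216], [85, 131, 215], [88, 127, 189], [131, 160, 183], [131, 160, 184], [132, 161, 185], [132, 160, 184], [130, 159, 182]]
[[136, 147, 163], [135, 146, 161], [136, 148, 162], [100, 127, 177], [75, 121, 205], [79, 125, 211], [79, 126, 214], [82, 130, 216], [83, 132, 217], [85, 132, 217], [82, 129, 212], [78, 124, 208], [75, 118, 202], [68, 110, 195], [67, 107, 188], [62, 100, 178], [60, 95, 167], [68, 92, 150], [60, 78, 122], [46, 63, 102], [48, 67, 103]]
```

Emit:
carry_out(rows=[[[11,-1,15],[0,0,0],-1],[[23,-2,29],[0,0,0],-1],[[34,-3,44],[0,0,0],-1],[[45,-3,58],[0,0,0],-1],[[45,-3,58],[0,0,0],-1],[[45,-3,58],[0,0,0],-1],[[45,-3,58],[0,0,0],-1]])

```text
t: 6.82
ee_pos: [503.1, 13.5, 133.9]
tool_rot: [[0.105, 0.991, 0.089], [0.758, -0.137, 0.638], [0.644, 0.001, -0.765]]
wrist_force: [0.8, -0.1, -0.0]
gripper_width: -0.3
finger_force: 0.0
```

```bash
cat >> h.py <<'E'
def st2():
    s=observe();R=s["tool_rot"];print(round(s["t"],2),"tip amp",amp(s["ee_pos"]),"F",s["wrist_force"],"T",s["ft_torque"])
E
python3 -c "
from h import *
wcam('w3');st2();R=observe()['tool_rot'];print(R)
cv2.imwrite('pics/w3c.png',cv2.resize(cv2.imread('pics/w3.png')[130:400,160:480],(640,540)))"
```

```text
6.88 tip amp [-163.977   20.11   133.935] F [ 0.538 -0.383  0.215] T [-0.299  0.023 -0.046]
[[ 0.105  0.991  0.089]
 [ 0.758 -0.137  0.638]
 [ 0.644  0.    -0.765]]
```

View pics/w3c.png

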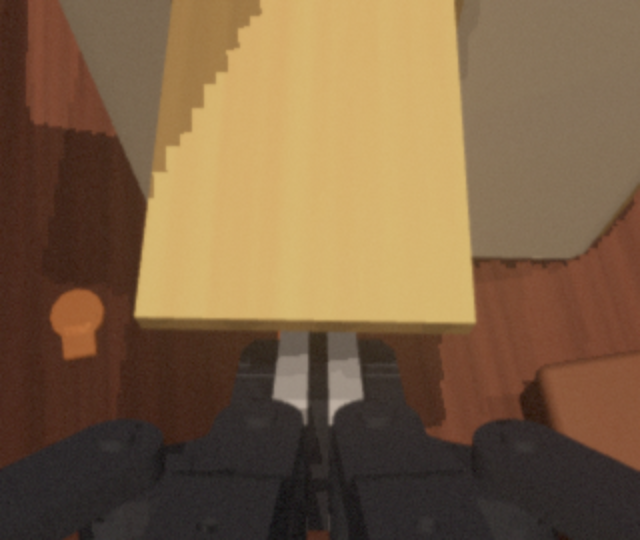

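The fingers are centred under the hood lip (crop (318,350); lip edge from (137,325) to (474,325)) and the roller is hidden behind them. I'll go straight down in small steps and watch the force.

Emit:
carry_out(rows=[[[-1.3,0,1.5],[0,0,0],-1],[[-2.6,0,3.1],[0,0,0],-1],[[-3.9,0,4.6],[0,0,0],-1],[[-3.9,0,4.6],[0,0,0],-1]])

```text
t: 7.38
ee_pos: [502.6, 14.1, 127.7]
tool_rot: [[0.105, 0.991, 0.088], [0.758, -0.137, 0.638], [0.644, -0.0, -0.765]]
wrist_force: [-0.1, 0.2, -0.7]
gripper_width: 0.0
finger_force: 0.0
```

Emit:
carry_out(rows=[[[-0.64,0,0.77],[0,0,0],-1],[[-0.64,0,0.77],[0,0,0],-1]])

```text
t: 7.62
ee_pos: [502.7, 14.1, 126.9]
tool_rot: [[0.104, 0.991, 0.088], [0.758, -0.136, 0.638], [0.644, -0.0, -0.765]]
wrist_force: [-1.0, 0.0, 0.3]
gripper_width: -0.2
finger_force: 0.0
```

Emit:
carry_out(rows=[[[-0.64,0,0.77],[0,0,0],-1],[[-0.64,0,0.77],[0,0,0],-1]])

```text
t: 7.88
ee_pos: [502.8, 14.1, 126.0]
tool_rot: [[0.104, 0.991, 0.088], [0.758, -0.137, 0.638], [0.644, 0.0, -0.765]]
wrist_force: [0.4, 0.4, 0.9]
gripper_width: -0.0
finger_force: 0.3
```

Emit:
carry_out(rows=[[[-0.64,0,0.77],[0,0,0],-1],[[-0.64,0,0.77],[0,0,0],-1]])

```text
t: 8.12
ee_pos: [502.8, 14.0, 125.0]
tool_rot: [[0.104, 0.991, 0.088], [0.758, -0.137, 0.638], [0.644, 0.0, -0.765]]
wrist_force: [-0.8, -1.9, 2.8]
gripper_width: -0.2
finger_force: 1.6
```

Emit:
carry_out(rows=[[[-0.64,0,0.77],[0,0,0],-1],[[-0.64,0,0.77],[0,0,0],-1]])

```text
t: 8.38
ee_pos: [502.9, 13.8, 123.9]
tool_rot: [[0.104, 0.991, 0.088], [0.758, -0.137, 0.638], [0.644, 0.0, -0.765]]
wrist_force: [-0.9, -4.2, 4.8]
gripper_width: 0.1
finger_force: 3.0
```

Emit:
carry_out(rows=[[[-0.64,0,0.77],[0,0,0],-1],[[-0.64,0,0.77],[0,0,0],-1]])

```text
t: 8.62
ee_pos: [502.9, 13.6, 122.9]
tool_rot: [[0.104, 0.991, 0.088], [0.758, -0.137, 0.637], [0.644, 0.001, -0.765]]
wrist_force: [-1.4, -6.0, 6.1]
gripper_width: -0.1
finger_force: 4.1
```

Emit:
carry_out(rows=[[[-0.32,0,0.38],[0,0,0],-1],[[-0.32,0,0.38],[0,0,0],-1]])

```text
t: 8.88
ee_pos: [502.9, 13.5, 122.5]
tool_rot: [[0.104, 0.991, 0.088], [0.758, -0.137, 0.637], [0.643, 0.001, -0.765]]
wrist_force: [-2.2, -6.1, 6.6]
gripper_width: 0.4
finger_force: 4.5
```

Emit:
carry_out(rows=[[[-0.32,0,0.38],[0,0,0],-1],[[-0.32,0,0.38],[0,0,0],-1]])

```text
t: 9.12
ee_pos: [502.9, 13.4, 122.0]
tool_rot: [[0.104, 0.991, 0.088], [0.758, -0.137, 0.637], [0.643, 0.001, -0.766]]
wrist_force: [-2.6, -6.8, 7.0]
gripper_width: -0.1
finger_force: 4.9
```

Emit:
carry_out(rows=[[[-0.32,0,0.38],[0,0,0],-1],[[-0.32,0,0.38],[0,0,0],-1]])

```text
t: 9.38
ee_pos: [502.9, 13.3, 121.6]
tool_rot: [[0.104, 0.991, 0.088], [0.759, -0.137, 0.637], [0.643, 0.001, -0.766]]
wrist_force: [-3.6, -7.8, 7.6]
gripper_width: 0.0
finger_force: 5.2
```

Emit:
carry_out(rows=[[[-0.32,0,0.38],[0,0,0],-1],[[-0.32,0,0.38],[0,0,0],-1]])

```text
t: 9.62
ee_pos: [503.0, 13.3, 121.1]
tool_rot: [[0.104, 0.991, 0.089], [0.759, -0.137, 0.637], [0.643, 0.001, -0.766]]
wrist_force: [-3.3, -7.4, 8.1]
gripper_width: 0.2
finger_force: 5.6
```

Emit:
carry_out(rows=[[[-0.32,0,0.38],[0,0,0],-1],[[-0.32,0,0.38],[0,0,0],-1]])

```text
t: 9.88
ee_pos: [503.0, 13.2, 120.6]
tool_rot: [[0.104, 0.991, 0.089], [0.759, -0.137, 0.637], [0.643, 0.001, -0.766]]
wrist_force: [-3.8, -8.0, 9.0]
gripper_width: -0.2
finger_force: 6.0
```

Emit:
carry_out(rows=[[[-0.32,0,0.38],[0,0,0],-1],[[-0.32,0,0.38],[0,0,0],-1]])

```text
t: 10.12
ee_pos: [502.9, 13.1, 119.9]
tool_rot: [[0.104, 0.991, 0.088], [0.759, -0.137, 0.637], [0.643, 0.001, -0.766]]
wrist_force: [-3.4, -8.4, 6.3]
gripper_width: -0.1
finger_force: 5.1
```

The push dropped from 9.0 to 6.3 N, which is the click. I'll hold here.

Emit:
carry_out(rows=[[[0,0,0],[0,0,0],-1],[[0,0,0],[0,0,0],-1],[[0,0,0],[0,0,0],-1],[[0,0,0],[0,0,0],-1],[[0,0,0],[0,0,0],-1],[[0,0,0],[0,0,0],-1],[[0,0,0],[0,0,0],-1],[[0,0,0],[0,0,0],-1],[[0,0,0],[0,0,0],-1],[[0,0,0],[0,0,0],-1],[[0,0,0],[0,0,0],-1]])

```text
t: 11.5
ee_pos: [502.9, 13.1, 119.8]
tool_rot: [[0.104, 0.991, 0.088], [0.759, -0.136, 0.637], [0.643, 0.001, -0.766]]
wrist_force: [-3.3, -8.1, 6.0]
gripper_width: 0.1
finger_force: 5.1
```

Emit:
carry_out(rows=[[[2,0,-2.4],[0,0,0],-1],[[5,0,-6],[0,0,0],-1],[[9,0,-10.7],[0,0,0],-1],[[9,0,-10.7],[0,0,0],-1],[[-6,0,-30],[0,0,0],-1],[[-20,0,-50],[0,0,0],-1],[[-35,0,-70],[0,0,0],-1],[[-40,0,-110],[0,0,0],-1],[[-40,0,-150],[0,0,0],-1],[[-40,0,-150],[0,0,0],-1],[[-40,0,-150],[0,0,0],-1]])

```text
t: 12.88
ee_pos: [484.9, -111.1, 208.3]
tool_rot: [[0.105, 0.991, 0.087], [0.757, -0.136, 0.639], [0.645, -0.001, -0.764]]
wrist_force: [-0.6, 0.4, -0.3]
gripper_width: 0.1
finger_force: 0.0
```

```bash
python3 -c "
from h import *
wcam('w4');st2()
a=eyes.camera('top')[:,:,::-1];cv2.imwrite('pics/t5.png',a)
w=cv2.imread('pics/w4.png')
cv2.imwrite('pics/end.png',np.hstack([cv2.resize(a[190:270,260:366],(400,300),interpolation=2),cv2.resize(w,(400,300))]))"
```

```text
12.93 tip amp [-289.408   18.747  208.078] F [ 0.525  0.118 -0.403] T [-0.36   0.024  0.001]
```

View pics/end.png

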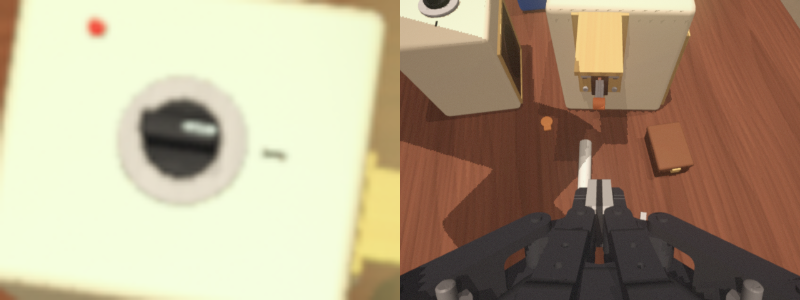

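The pointer at (199,128) now runs parallel to the tick at (274,155), so the knob is at its stop. The roller is back up at (598,103), and the picks in view, the tone bar and the box have not moved.

```bash
python3 -c "
from rig import order
print(order.close_job())"
```

```text
the job is handed in; nothing more can be done
None
```

I turned the volume knob down to its anticlockwise stop, pressed the switch until it clicked (push fell from 9.0 to 6.3 N), held it about 1.4 s, let it spring back, drew clear and handed the job in at about 13 s.

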